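Hold a night light's bayonet cap at its test position

TASK

Test the nursery night light on the dresser: pick up its loose bayonet cap by the grip bar, lower the two lugs through the two notches of the light's open top until the cap's flange is down on the rim, then twist it clockwise (seen from above), against the spring, half-way to the lock, so that the grip bar lines up with the two round studs on the rim, and never go on to the long ribs where it locks. The test runs only while the cap is held there, so finish still gripping the cap and holding it steady at the studs; do not let go. Leave the other things on the dresser where they are.

Things in the scene. Friction and masses are not known exactly. Their poses are not given: they have to be found in the camera images.
- lamp: The night light, fixed: round white plastic base 70 high, 100 across (92 at the top). Origin: centre of its underside; z up. In its top is a round well 20 deep under an overhanging lip 6 thick: mouth 40 across. Two notches cut the lip, at its +x and -x sides, out to 56 across, 12.5 wide at the mouth's edge and wider outward. From the notches the cap can turn only clockwise seen from above, 90 degrees to the lock.
- stud (a point): One of the two round steel studs (6 across, 3 high) on the rim, 38 from the lamp's axis, at 45 degrees clockwise from a notch: the half-way mark; the point is at its foot, 70 above the lamp's origin. The other is opposite across the axis. The lock is marked by two steel ribs 12 long, 2 high, at 90 degrees.
- cap_center (a point): Loose grey plastic bayonet cap, 60 g, 50 high, upright on the dresser; point on its axis, 25 above its underside, z up. From below: plug 36 across, 16 high; flange 60 across, from 16 to 22; grip bar along its x axis, 54 long, 14 thick, from 22 to 50. Same after a half turn. Fully in, the flange lies on the rim and the point is 79 above the lamp's origin; once turned it can lift 1.5.
- cap_lug (a point): The outer end of one of the cap's two lugs, mid-height, 25 out along the cap's +x axis and 5.5 above its underside; the other is opposite. The lugs lie right under the grip bar's length: 50 from tip to tip, 9 wide, 6 high.
- ring (a joint): Sprung steel contact ring in the lamp's well, pushed round by the lugs as the cap turns clockwise: 0 at rest, grows (rad) to 1.5. The lugs meet it after a small turn, so it reads about 0.08 (0.05 to 0.12) less than the cap's turn from the notches: about 0.70 at the studs (cap 0.785). It pushes back with 0.05 N m at first, 0.13 at the studs. Above 1.2 the cap locks.
- soap_center (a point): Bystander: clear soap pump bottle, 66 across, 175 high; the point is 70 above its underside.
- monitor_center (a point): Bystander: white monitor parent unit with dark screen, 130 wide, 87 high (with aerial 135); the point is 45 above its underside.
- train_center (a point): Bystander: wooden toy train car 100 long, 60 wide, 60 high; the point is 25 above its underside.
- dish_center (a point): Bystander: white ceramic dish 100 across, 28 high; the point is 14 above its underside.
- jar_center (a point): Bystander: closed cream jar 48 across, 45 high; the point is 22 above its underside.
Things that resemble listed ones, but are neither listed nor needed, are in the scene too. What is shaped like the lamp but red or yellow is not meant. What is shaped like the part that bears cap_center but blue is not meant.

How it is judged:
On the way, in this order (a step that is already met when the one before it is completed fails the run):
1. the cap is picked up by the fingers (height (world z) of cap_center above 0.06 m and contact force between the fingers and cap above 1 N), for 0.1 s.
2. the cap is down in the well with its lugs at the notches, not yet turned (z of cap_center in the frame of lamp between 0.075 and 0.083 m and horizontal distance between cap_center and lamp below 0.004 m and angle between cap_center's own z axis and vertical below 0.1 rad and angle between the x axis of cap_center and the x axis of lamp, either way round below 0.25 rad), for 0.05 s.
At the end, for the whole second after the job is handed in: Cap in the well (centre 75 to 83 mm above the lamp's origin, within 4 mm of its axis, upright within 0.1 rad), turned 45 +- 10 degrees clockwise from the notches, ring at 0.45 to 1.0 rad, still (20 mm/s, 0.1 rad/s), fingers gripping it with over 2 N (z of cap_center in the frame of lamp between 0.075 and 0.083 m and horizontal distance between cap_center and lamp below 0.004 m and angle between cap_center's own z axis and vertical below 0.1 rad and angle between the x axis of cap_center and the x axis of lamp, either way round between 0.61 and 0.96 rad and value of joint ring between 0.45 and 1 rad and contact force between the fingers and cap above 2 N and velocity of joint ring between -0.1 and 0.1 rad/s and linear speed of cap below 0.02 m/s); the arm keeps its last pose, push and grip.
It fails at once if the cap is turned on into the lock (ring above 1.2 rad) (value of joint ring above 1.2 rad).
It fails at once if a bystander is moved by more than 30 mm (distance of any of soap_center, monitor_center, train_center, dish_center, jar_center from where it was at the start of the episode above 0.03 m).
It also fails if it takes over 43 s, if anything falls off the work surface, if the arm or the gripper's body presses on something with over 40 N, if the wrist force passes 120 N, or if a joint passes its speed limit or range.

ROBOT

A 7-joint arm with a two-finger parallel gripper is mounted at the origin on the work surface. World frame = base frame: x ahead of the robot, y to its left, z up, the work surface at z = 0. Lengths are in m, angles in rad, forces in N, time in s.
With the tool pointing down it reaches from about 0.35 to 0.9 m from the base axis. Payload 7.2 kg.
Tool frame: the origin (TCP) lies at the very end of the fingers, on their centre line; the grasp point (between the pads) lies 19 mm behind it; z points along the fingers, x is the direction in which the jaws open and shut, and the axes are right-handed (so a half turn about z gives the same grasp; the last joint's range is limited). The gripper opens to 88 mm and grips with 3 to 60 N. Pads are 20 mm wide; open, the fingers measure 115 mm over their backs; the gripper's body (75 mm by 178 mm) begins 61 mm behind the grasp point.
Start: joints at [-1.282, 0.411, -0.013, 1.596, 0.006, 1.134, -0.082], TCP at [0.218, 0.586, 0.223] pointing down, gripper open.
Joint ranges: [-2.95, 2.95], [-0.29, 1.99], [-1.47, 1.44], [0.14, 2.54], [-1.03, 4.17], [0.13, 1.85], [-2.86, 2.86]. Speed limits (rad/s): [2.39, 2.39, 3.01, 3.01, 3.14, 3.14, 3.14].

INTERFACE

Orientations are given as a 3x3 rotation matrix whose columns are the frame's x, y, z axes.
In Python, from workcell import bot, viewer, models gives the robot as it stands.
- The arm moves only by the tool servo_tool, never from a script. Its argument "steps" is a list that holds one entry, the list of rows, each a list of 5 numbers: the closure, from 0 (fully open) to 1 (shut), then the shift along the tool's x, y, z in cm, then the turn about the tool's z in degrees. In form: [[[hand, dx, dy, dz, roll], ...]]. A call has 1 to 12 rows; each row is the pose to reach, as a shift and turn from the pose commanded when the call began, along the tool's axes at that moment; what a row does not reach only later rows make up. A row lasts 1/8 s, in which the tool goes at most 62.5 mm and 10.7 degrees, less where a joint would pass 70% of its speed; a pose out of reach is approached as far as the arm can. A call with a gripper value outside its range is refused whole. The fingers move at their own pace and stop on an object; "newtons" is the grip in N (left out, the last holds). Time passes only in rows, so rows that repeat a pose let the fingers close. It gives the time, the measured TCP pose, the force and the opening at its end, in the units of the state.
- bot.sense(): the state, without advancing time (a new reading comes with each control period).
- viewer.camera(name): name is "scene" or "top" or "wrist"; returns a dict with "pixels" (480x640x3 uint8, red, green, blue), "depth" (480x640 float32, m along the optical axis (not along the pixel's ray), 0 where there is no reading), "fx", "fy", "cx", "cy" (pixels), "pose" (4x4, takes a point from camera to world coordinates). Camera axes: x right, y down, z forward; pixel columns grow to the right and rows downward; lengths in m; the calibration is good to about 2 mm. A picture is of the moment at which its call begins.
- bot.close_job(): hands the job in, once; it reports no verdict.
Trained networks look in a picture, given as the dict that the camera call returned (one of the last four; its "shot" number tells which), for a name from the list of things; names that differ only in an ending like _2 or _b are one class to them, and where a whole thing is asked for, a point or a joint stands for the part that bears it (a point fixed in the world has none). Each returns a list of dicts, best first, with "confidence" (0 to 1); they miss things now and then, are a little off and sometimes report something else, mostly with a low value. They report only what shows in the picture. A call takes as long as a camera call. They do not tell look-alikes from the thing itself.
- models.look_for(picture, thing): "uv" ([column, row] in pixels, amid what is visible of it).
- models.mark_of(picture, thing): "uv" ([column, row] in pixels: a listed point, or the origin of a listed thing).
The state is a dict: "time": time; "q": joint angles; "dq": joint speeds; "effort": joint torques, N m; "position": TCP position; "eef_rot": TCP orientation; "force": force on the tool from outside, world axes, zero at the start; "moment": the same for the moment, N m; "opening": finger opening in m.
Only numpy, scipy, OpenCV 4.12 (cv2) and the standard library are available. Lean on these libraries where they do the work, as an engineer would, in place of code of your own. Each camera call takes 0.05 s, during which the arm holds its last target.

## Working session

There is one attempt and no reset: what is moved stays moved. The work goes in short steps, Python scripts to look and compute and a tool call to move; the robot and the scene stay as the last step left them, time stands still between calls to the robot, and variables do not carry over. Pictures are saved under pics/ and viewed, and the job is handed in when it is done.

Besides the shell and the picture viewer there is one more tool, called after "Call:" as name(argument=value, ...) on one line, values as JSON. servo_tool: Moves the arm, as the interface text tells. Its arguments: {"type":"object","properties":{"steps":{"type":"array"},"newtons":{"type":"number"}},"required":["steps"]}

```bash
mkdir -p pics; ls; cat > h.py <<'E'
import numpy as np,cv2
from workcell import bot,viewer,models
def P(c,u,v,z=None):
    r=np.array([(u-c["cx"])/c["fx"],(v-c["cy"])/c["fy"],1.]);T=np.array(c["pose"])
    if z is None:
        d=c["depth"][int(round(v)),int(round(u))];p=r*d;return T[:3,:3]@p+T[:3,3]
    w=T[:3,:3]@r;return T[:3,3]+w*(z-T[2,3])/w[2]
def save(c,n): cv2.imwrite("pics/"+n,c["pixels"][:,:,::-1])
E
python3 - <<'E'
from h import *
s=bot.sense();print(s)
for n in("scene","top","wrist"):
    c=viewer.camera(n);save(c,n+"0.png");print(n,c["fx"],np.round(c["pose"],3).tolist())
    if n=="wrist":continue
    for t in("lamp","stud","cap_center","cap_lug","soap_center","monitor_center","train_center","dish_center","jar_center"):
        print(t,[(np.round(d["uv"]).tolist(),round(d["confidence"],2),np.round(P(c,*d["uv"]),3).tolist()) for d in models.mark_of(c,t)][:5])
E
```

```text
pics
{'time': 0.0, 'q': array([-1.28218067,  0.41189423, -0.01271966,  1.59701914,  0.00559791,
        1.13434257, -0.08219916]), 'dq': array([ 1.68235187e-04, -2.08189107e-03,  1.97447934e-04,  8.42319737e-04,
       -4.38371342e-04, -7.29588637e-05,  3.92901341e-04]), 'effort': array([ 8.94562108e-04, -5.87950158e+01,  6.42484277e-01, -2.91082764e+01,
       -5.37662278e-02,  1.79423770e-02,  1.01695691e-04]), 'position': array([0.21816432, 0.58514127, 0.22182279]), 'eef_rot': array([[ 3.49262378e-01,  9.37024854e-01, -4.63312332e-04],
       [ 9.37023561e-01, -3.49262667e-01, -1.56036609e-03],
       [-1.62391951e-03,  1.10842599e-04, -9.99998675e-01]]), 'force': array([ 0.73648856, -0.26507397, -0.34701906]), 'moment': array([ 0.02564451, -0.00668821, -0.00317767]), 'opening': 0.08792508821829322}
scene 511.08134048131853 [[-0.149, 0.841, -0.52, 0.972], [0.989, 0.124, -0.084, 0.059], [-0.006, -0.527, -0.85, 0.824], [0.0, 0.0, 0.0, 1.0]]
lamp [([413.0, 190.0], 0.98, [0.381, 0.145, 0.06]), ([431.0, 263.0], 0.77, [0.536, 0.183, 0.069]), ([386.0, 340.0], 0.73, [0.683, 0.118, 0.071])
[... 994 characters left out ...]
1]), ([214.0, 234.0], 0.95, [0.524, 0.181, 0.072]), ([250.0, 148.0], 0.55, [0.69, 0.116, 0.072])]
cap_center [([370.0, 214.0], 0.88, [0.565, -0.112, 0.048]), ([420.0, 220.0], 0.74, [0.554, -0.211, 0.042])]
cap_lug [([377.0, 208.0], 0.85, [0.576, -0.127, 0.05])]
soap_center [([173.0, 123.0], 0.74, [0.72, 0.249, 0.121])]
monitor_center [([417.0, 135.0], 0.56, [0.709, -0.2, 0.085])]
train_center [([318.0, 140.0], 0.91, [0.709, -0.013, 0.06])]
dish_center [([316.0, 306.0], 0.69, [0.391, -0.007, 0.005])]
jar_center [([306.0, 248.0], 0.65, [0.501, 0.01, 0.044])]
wrist 344.73092165032426 [[0.349, 0.909, 0.226, 0.157], [0.937, -0.339, -0.084, 0.608], [0.0, 0.241, -0.97, 0.386], [0.0, 0.0, 0.0, 1.0]]
```

View pics/top0.png

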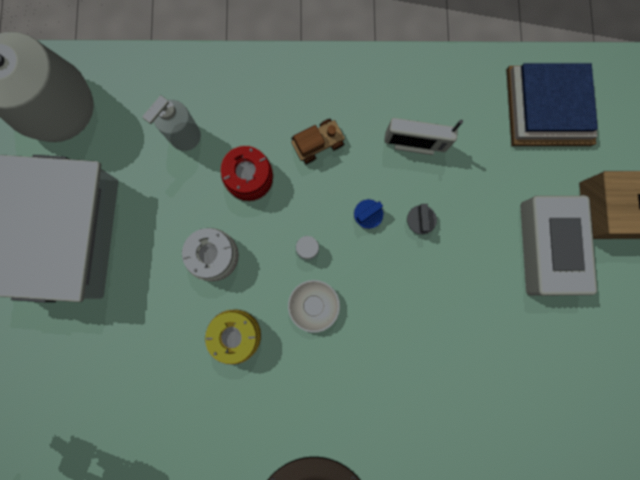

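View pics/scene0.png

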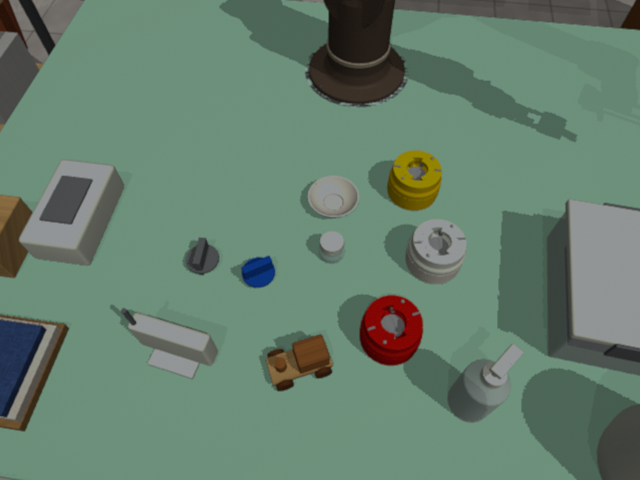

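```bash
python3 - <<'E'
import cv2,numpy as np
a=cv2.imread("pics/top0.png")
A=cv2.resize(a[100:360,180:300],None,fx=2.2,fy=2.2,interpolation=cv2.INTER_CUBIC)
B=cv2.resize(a[170:270,340:450],None,fx=4.5,fy=4.5,interpolation=cv2.INTER_CUBIC)
C=np.zeros((600,800,3),np.uint8);C[:572,:264]=A[:572,:264];C[:450,280:775]=B;cv2.imwrite("pics/crop1.png",C)
E
```

```text
(no output)
```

View pics/crop1.png

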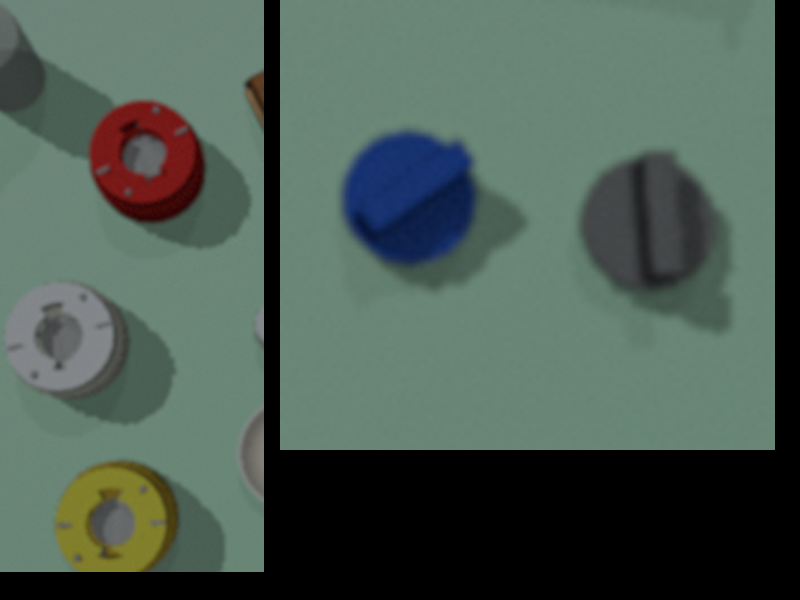

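The white lamp is at top (210,252), with red (247,172) and yellow (233,337) look-alikes. The grey cap is at (420,220), with a blue look-alike at (369,213). By colour, white and grey are the ones meant, and the crop confirms this. Next I'll measure them.

```bash
cat >> h.py <<'E'
def cloud(c):
    d=c["depth"];v,u=np.mgrid[:d.shape[0],:d.shape[1]];p=np.stack([(u-c["cx"])/c["fx"]*d,(v-c["cy"])/c["fy"]*d,d],-1)
    T=np.array(c["pose"]);w=p@T[:3,:3].T+T[:3,3];w[d<=0]=np.nan;return w
def circ(xy):
    # min enclosing circle after light outlier trimming
    (x,y),r=cv2.minEnclosingCircle((xy*1000).astype(np.float32));return x/1000,y/1000,r/1000
E
python3 - <<'E'
from h import *
for n in("top","scene"):
    c=viewer.camera(n);w=cloud(c);px=c["pixels"].astype(int)
    x,y,z=w[...,0],w[...,1],w[...,2]
    m=(np.hypot(x-.48,y-.185)<.09)&(z>.066)&(z<.078)&(px.max(-1)-px.min(-1)<45)
    p=w[m];print(n,"rim",len(p),np.median(p[:,2]),circ(p[:,:2]),p[:,:2].mean(0))
    m=(np.hypot(x-.555,y+.21)<.06)&(z>.044)&(z<.06)
    p=w[m];print("bar",len(p),np.median(p[:,2]),[ (np.round(a,4)) for a in cv2.minAreaRect((p[:,:2]*1000).astype(np.float32))])
    m=(np.hypot(x-.555,y+.21)<.06)&(z>.014)&(z<.03)
    p=w[m];print("flange",len(p),np.median(p[:,2]),circ(p[:,:2]))
    if n=="top":
        print("box z",np.nanmax(z[160:300,0:100]), P(c,80,300), P(c,95,160),P(c,457,126),"lampdome",P(c,50,100))
E
```

```text
top rim 1495 0.07011809496285137 (0.49207913208007814, 0.19466734313964842, 0.04621644973754883) [0.49142755 0.19475796]
bar 213 0.0494019061761225 [array([ 558.7426, -217.5134]), array([53.1501, 14.967 ]), np.float64(3.6274)]
flange 448 0.021828473806822124 (0.5592252197265625, -0.217418701171875, 0.030185155868530274)
box z 0.12249545187018696 [0.40605645 0.40090085 0.11257925] [ 0.68751518  0.43736379 -0.0012074 ] [ 0.71598488 -0.26829184  0.1156978 ] lampdome [0.75654694 0.46115357 0.13952558]
scene rim 1538 0.07000628727120056 (0.4914933471679688, 0.19314715576171876, 0.046874244689941405) [0.49386771 0.19386431]
bar 239 0.04935782228142682 [array([ 560.213 , -218.1156]), array([55.173 , 14.9906]), np.float64(3.5447)]
flange 509 0.021810432561387705 (0.5603958129882812, -0.2182195587158203, 0.03086599922180176)
```

```bash
cat >> h.py <<'E'
def ortho(c,cx,cy,z,half=.06,n=360):
    # image: right=+x, up=+y
    T=np.linalg.inv(np.array(c["pose"]))
    g=np.linspace(-half,half,n);X,Y=np.meshgrid(cx+g,cy-g)
    p=np.stack([X,Y,np.full_like(X,z)],-1)@T[:3,:3].T+T[:3,3]
    mu=(p[...,0]/p[...,2]*c["fx"]+c["cx"]).astype(np.float32);mv=(p[...,1]/p[...,2]*c["fy"]+c["cy"]).astype(np.float32)
    return cv2.remap(c["pixels"],mu,mv,cv2.INTER_CUBIC)
E
python3 - <<'E'
from h import *
o=[]
for n in("top","scene"):
    c=viewer.camera(n);o.append(ortho(c,.492,.194,.07))
    print(n,[(np.round(P(c,*d["uv"],.07),4),round(d["confidence"],2)) for d in models.mark_of(c,"stud")])
cv2.imwrite("pics/ortho.png",np.hstack(o)[:,:,::-1])
E
```

```text
top [(array([0.3644, 0.1264, 0.07  ]), 0.79), (array([0.6813, 0.1114, 0.07  ]), 0.73), (array([0.5223, 0.1821, 0.07  ]), 0.67)]
scene [(array([0.3649, 0.1223, 0.07  ]), 0.82), (array([0.5259, 0.1773, 0.07  ]), 0.74), (array([0.6896, 0.1118, 0.07  ]), 0.73)]
```

View pics/ortho.png

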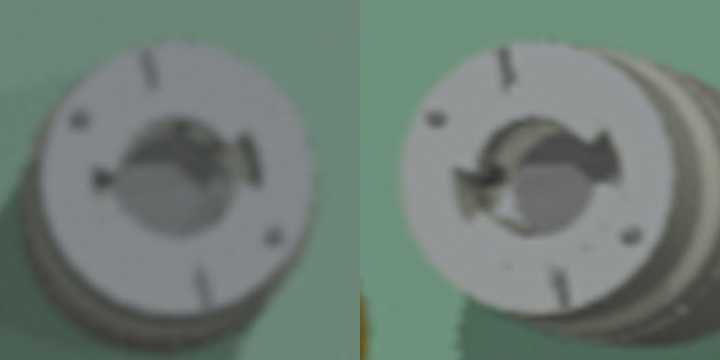

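Call:
servo_tool(steps=[[[0,-63.3,60.0,0,-24],[0,-63.3,60.0,0,-24],[0,-63.3,60.0,0,-24],[0,-63.3,60.0,0,-24],[0,-63.3,60.0,0,-24],[0,-63.3,60.0,0,-24],[0,-63.3,60.0,0,-24],[0,-63.3,60.0,0,-24],[0,-63.3,60.0,0,-24],[0,-63.3,60.0,0,-24],[0,-63.3,60.0,3,-24],[0,-63.3,60.0,5,-24]]], newtons=20)

```text
time: 2.85
position: [0.512, -0.1046, 0.2017]
eef_rot: [[-0.063, 0.998, 0.002], [0.998, 0.063, 0.0], [0.0, 0.002, -1.0]]
force: [0.6, 1.5, 0.9]
opening: 0.0877
```

Call:
servo_tool(steps=[[[0,-11,4.0,6,0],[0,-11,4.0,6,0],[0,-11,4.0,6,0],[0,-11,4.0,6,0],[0,-11,4.0,6,0]]])

```text
time: 3.48
position: [0.558, -0.2085, 0.142]
eef_rot: [[-0.064, 0.998, 0.001], [0.998, 0.064, 0.001], [0.001, 0.001, -1.0]]
force: [0.4, -0.1, -0.3]
opening: 0.0878
```

```bash
python3 - <<'E'
from h import *
s=bot.sense();print(s["time"],s["position"],s["eef_rot"],s["q"])
c=viewer.camera("wrist");save(c,"w1.png");w=cloud(c);x,y,z=w[...,0],w[...,1],w[...,2]
m=(np.hypot(x-.559,y+.217)<.05)&(z>.044)&(z<.06)
p=w[m];print("bar",len(p),cv2.minAreaRect((p[:,:2]*1000).astype(np.float32)))
m=(np.hypot(x-.559,y+.217)<.05)&(z>.016)&(z<.028)
p=w[m];print("fl",len(p),circ(p[:,:2]))
E
```

```text
3.475 [ 0.5579885  -0.20847516  0.14198466] [[-6.39265094e-02  9.97953880e-01  1.20615888e-03]
 [ 9.97954374e-01  6.39256191e-02  7.62771361e-04]
 [ 6.84106186e-04  1.25245284e-03 -9.99998982e-01]] [-0.04028787  0.46226026  0.42990574  1.78124926 -0.23243337  0.94714717
  2.12110876]
bar 1277 ((559.7291259765625, -218.69500732421875), (54.57065963745117, 13.848787307739258), 2.77730131149292)
fl 2628 (0.5598079223632813, -0.21843539428710937, 0.030153945922851564)
```

View pics/w1.png

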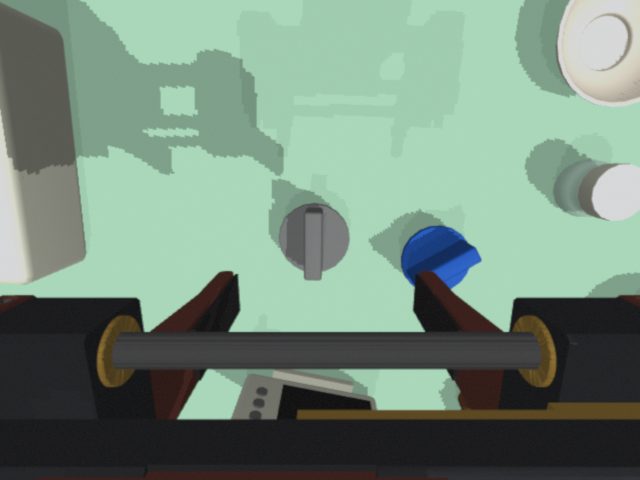

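Call:
servo_tool(steps=[[[0,-1.02,0.12,5,0],[0,-1.02,0.12,8,0],[0,-1.02,0.12,10,0],[0,-1.02,0.12,11.6,0],[0,-1.02,0.12,11.6,0],[0,-1.02,0.12,11.6,0]]])

```text
time: 4.28
position: [0.5601, -0.2203, 0.0261]
eef_rot: [[-0.062, 0.998, 0.001], [0.998, 0.062, -0.0], [-0.0, 0.001, -1.0]]
force: [-0.4, -0.2, -0.2]
opening: 0.0881
```

```bash
python3 - <<'E'
from h import *
s=bot.sense();print(s["time"],s["position"],s["eef_rot"],s["force"])
E
```

```text
4.275 [ 0.5601125  -0.22033891  0.02605616] [[-6.21120731e-02  9.98068197e-01  1.40192105e-03]
 [ 9.98069082e-01  6.21126332e-02 -3.59583568e-04]
 [-4.45965932e-04  1.37687957e-03 -9.99998953e-01]] [-0.42824441 -0.18410458 -0.17492512]
```

Call:
servo_tool(steps=[[[0,0.15,0,0,0],[1,0.15,0,0,0],[1,0.15,0,0,0],[1,0.15,0,0,0],[1,0.15,0,0,0],[1,0.15,0,0,0],[1,0.15,0,0,0],[1,0.15,0,0,0]]], newtons=45)

```text
time: 5.28
position: [0.5593, -0.2187, 0.0251]
eef_rot: [[-0.062, 0.998, -0.0], [0.998, 0.062, 0.0], [0.0, -0.0, -1.0]]
force: [-0.3, -0.0, 0.0]
opening: 0.0215
```

Call:
servo_tool(steps=[[[1,0,0,0,0],[1,0,0,0,0],[1,0,0,0,0]]])

```text
time: 5.65
position: [0.5593, -0.2186, 0.0251]
eef_rot: [[-0.062, 0.998, -0.0], [0.998, 0.062, 0.0], [0.0, -0.0, -1.0]]
force: [-0.1, 0.5, -0.3]
opening: 0.0135
```

Call:
servo_tool(steps=[[[1,0,0,-3,0],[1,0,0,-7,0],[1,0,0,-11,0],[1,6,-0.6,-12,0],[1,12,-1.2,-12,-5],[1,18,-1.8,-12,-10],[1,24,-2.4,-12,-10.4],[1,30,-3.1,-12,-10.4],[1,36,-3.7,-12,-10.4],[1,41.6,-4.28,-12,-10.4],[1,41.6,-4.28,-12,-10.4],[1,41.6,-4.28,-12,-10.4]]])

```text
time: 7.15
position: [0.4907, 0.1934, 0.1451]
eef_rot: [[-0.242, 0.97, -0.0], [0.97, 0.242, -0.001], [-0.001, -0.0, -1.0]]
force: [-0.8, -0.6, 0.1]
opening: 0.0136
```

```bash
cat > m.py <<'E'
from h import *
s=bot.sense();R=s["eef_rot"];print(s["time"],s["position"],"heading",np.degrees(np.arctan2(R[1,0],R[0,0]))-90,s["force"],s["moment"],s["opening"],R[:,2])
zt=s["position"][2]
import sys
a=[]
for n in("top","scene","wrist"):
    c=viewer.camera(n);save(c,sys.argv[1]+n+".png");w=cloud(c);x,y,z=w[...,0],w[...,1],w[...,2];px=c["pixels"].astype(int)
    near=np.hypot(x-s["position"][0],y-s["position"][1])<.05
    m=near&(abs(z-zt+.003)<.006);p=w[m][:,:2]
    if len(p)>50: print(n,"flange",len(p),circ(p))
    m=(np.hypot(x-.491,y-.194)<.07)&(abs(z-.07)<.004)&(px.max(-1)-px.min(-1)<45);p=w[m][:,:2]
    if len(p)>50: print(n,"rim",len(p),circ(p))
    a.append(ortho(c,.4908,.1943,.07))
cv2.imwrite("pics/"+sys.argv[1]+"o.png",np.hstack(a)[:,:,::-1][:, :720] if 0 else cv2.resize(np.hstack(a)[:,:,::-1],(798,266)))
E
python3 m.py b
```

```text
7.15 [0.49074104 0.19338538 0.14505872] heading 13.97731355391754 [-0.81772127 -0.61732121  0.08527855] [ 0.03320292  0.00834442 -0.04277593] 0.013626262237391043 [-1.23567993e-04 -5.99183237e-04 -9.99999813e-01]
top flange 92 (0.4804708251953125, 0.19080111694335938, 0.025916152954101563)
top rim 640 (0.4917127685546875, 0.19478598022460938, 0.04581478118896484)
scene flange 460 (0.4920330810546875, 0.192269287109375, 0.03011690139770508)
scene rim 1218 (0.49294894409179685, 0.1939978790283203, 0.04656245422363281)
wrist flange 3381 (0.49085464477539065, 0.1921128692626953, 0.02973019027709961)
wrist rim 5164 (0.49140182495117185, 0.193905029296875, 0.045836936950683596)
```

View pics/bwrist.png

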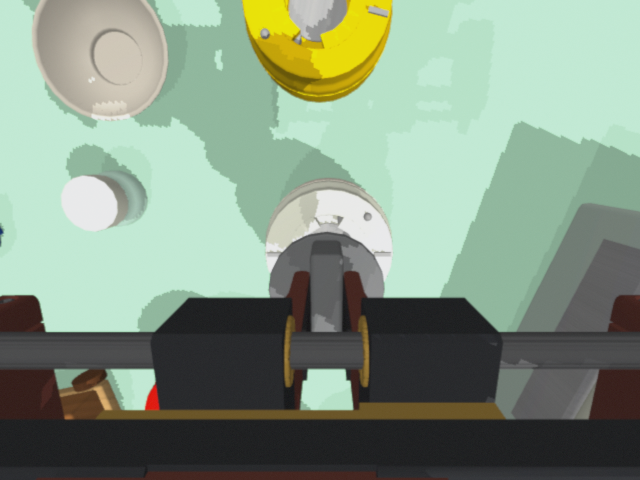

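View pics/bscene.png

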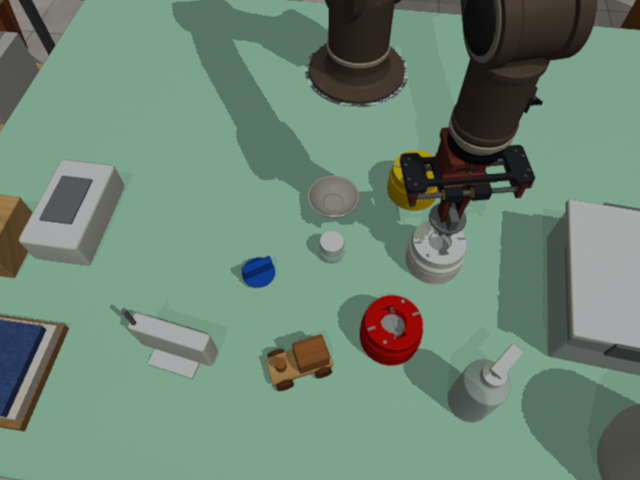

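The cap is held upright (bar at wrist (327,290)), with the white lamp beneath it and the ribs horizontal at (270,254) and (385,254), so the bar is lined up with the notches. I'll lower it to just above the rim and correct the offset.

Call:
servo_tool(steps=[[[1,0.12,0.07,2,0],[1,0.12,0.07,4,0],[1,0.12,0.07,4.4,0],[1,0.12,0.07,4.4,0]]])

```text
time: 7.8
position: [0.4915, 0.1944, 0.1013]
eef_rot: [[-0.24, 0.971, -0.0], [0.971, 0.24, -0.0], [-0.0, -0.0, -1.0]]
force: [-0.9, 0.7, -0.8]
opening: 0.0136
```

```bash
python3 m.py c
```

```text
7.8 [0.49150414 0.19442769 0.10134766] heading 13.879214011678798 [-0.85339896  0.7209461  -0.75435809] [0.02398924 0.0379661  0.00267919] 0.01363072893759341 [-6.92484885e-05 -2.47723475e-04 -9.99999967e-01]
top flange 79 (0.4769640197753906, 0.19103750610351564, 0.023609758377075196)
top rim 552 (0.4915940246582031, 0.19462484741210936, 0.045819137573242186)
scene flange 426 (0.4927899475097656, 0.19476907348632813, 0.029865266799926758)
scene rim 1014 (0.49251171875, 0.19418159484863282, 0.04659141540527344)
wrist flange 3370 (0.49179681396484376, 0.19480538940429687, 0.029809436798095702)
wrist rim 7007 (0.4908555908203125, 0.19391334533691407, 0.04580623245239258)
```

View pics/co.png

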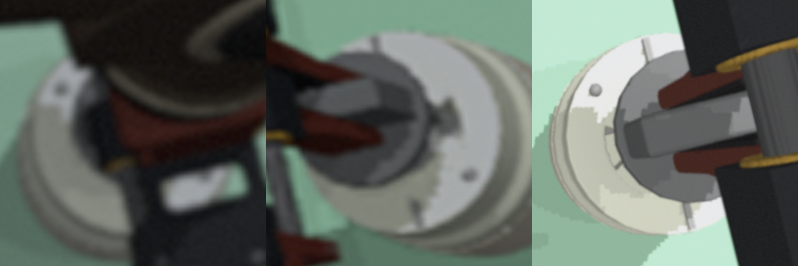

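Call:
servo_tool(steps=[[[1,-0.05,-0.07,0.2,0],[1,-0.05,-0.07,0.6,0],[1,-0.05,-0.07,0.9,0],[1,-0.05,-0.07,1.1,0],[1,-0.05,-0.07,1.1,0]]])

```text
time: 8.57
position: [0.4905, 0.1945, 0.0899]
eef_rot: [[-0.241, 0.97, -0.0], [0.97, 0.241, -0.0], [-0.0, -0.0, -1.0]]
force: [-0.8, 0.1, -0.6]
opening: 0.0138
```

Call:
servo_tool(steps=[[[1,0,0,0.3,0],[1,0,0,0.6,0],[1,0,0,0.9,0],[1,0,0,1.05,0],[1,0,0,1.05,0],[1,0,0,1.05,0]]])

```text
time: 9.32
position: [0.4907, 0.1946, 0.0797]
eef_rot: [[-0.241, 0.97, 0.0], [0.97, 0.241, 0.0], [0.0, 0.0, -1.0]]
force: [-0.2, -1.0, -0.3]
opening: 0.0137
```

```bash
python3 m.py d
```

```text
9.325 [0.49068762 0.19457584 0.07968923] heading 13.956640267356207 [-0.19445005 -1.03365236 -0.25718557] [ 0.07868231 -0.06525755 -0.04673394] 0.013725644334600365 [ 1.00365640e-04  4.73354732e-05 -9.99999994e-01]
top flange 237 (0.4884390869140625, 0.19056181335449218, 0.04427618026733399)
top rim 465 (0.4916781311035156, 0.194677490234375, 0.045800338745117186)
scene flange 710 (0.49323095703125, 0.1939578399658203, 0.045515228271484375)
scene rim 936 (0.492919189453125, 0.19424534606933594, 0.04611935806274414)
wrist flange 8509 (0.48978887939453125, 0.19331417846679688, 0.045165481567382815)
wrist rim 7514 (0.48970626831054687, 0.193503173828125, 0.04550413513183594)
```

View pics/dwrist.png

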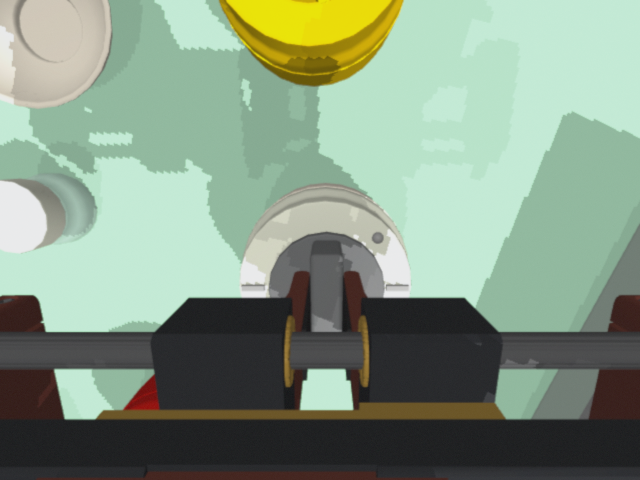

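Call:
servo_tool(steps=[[[1,0,0,0.05,0],[1,0,0,0.09,0],[1,0,0,0.09,0],[1,0,0,0.09,0]]])

```text
time: 9.98
position: [0.4907, 0.1946, 0.079]
eef_rot: [[-0.241, 0.97, 0.0], [0.97, 0.241, 0.0], [0.0, 0.0, -1.0]]
force: [-1.6, -0.4, 4.8]
opening: 0.0138
```

Call:
servo_tool(steps=[[[1,0,0,0,5],[1,0,0,0,10],[1,0,0,0,15],[1,0,0,0,20],[1,0,0,0,20]]])

```text
time: 10.6
position: [0.4909, 0.1943, 0.079]
eef_rot: [[0.107, 0.994, 0.001], [0.994, -0.107, -0.0], [-0.0, 0.001, -1.0]]
force: [-0.8, -1.5, 5.5]
opening: 0.0138
```

```bash
python3 m.py e
```

```text
10.6 [0.4909385  0.19429332 0.07903574] heading -6.1147667479779955 [-0.78329479 -1.48507504  5.48728668] [-0.36139137  0.27769999  0.02708917] 0.0137634602086907 [ 5.49115280e-04 -2.37675969e-04 -9.99999821e-01]
top flange 239 (0.4913240966796875, 0.19436776733398436, 0.04500171661376953)
top rim 352 (0.4909920654296875, 0.19431344604492187, 0.04540205383300781)
scene flange 916 (0.4926794128417969, 0.19422962951660155, 0.04570119857788086)
scene rim 976 (0.49205450439453124, 0.19371678161621095, 0.04633536529541016)
wrist flange 10327 (0.4913870544433594, 0.19401934814453126, 0.045449974060058594)
wrist rim 7614 (0.49073443603515626, 0.19413937377929688, 0.04559558486938477)
```

View pics/ewrist.png

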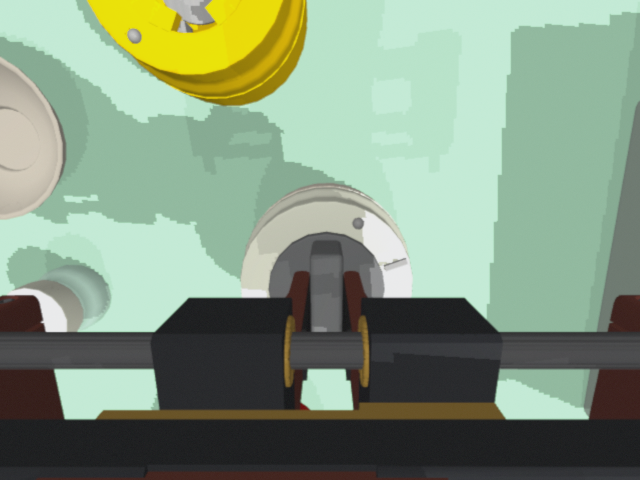

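Turned 20°. The bar still runs straight between the fingers, so it hasn't slipped, and the stud at (358,223) is coming into line with it. I'll continue by 25°.

Call:
servo_tool(steps=[[[1,0,0,0,5],[1,0,0,0,10],[1,0,0,0,15],[1,0,0,0,20],[1,0,0,0,23],[1,0,0,0,25],[1,0,0,0,25],[1,0,0,0,25]]])

```text
time: 11.75
position: [0.4911, 0.1946, 0.0791]
eef_rot: [[0.516, 0.857, 0.001], [0.857, -0.516, 0.0], [0.001, 0.001, -1.0]]
force: [0.4, -0.1, 4.9]
opening: 0.0139
```

```bash
python3 m.py f
```

```text
11.75 [0.4910722  0.19464673 0.07906335] heading -31.03209811557914 [ 0.42352542 -0.10828538  4.85238259] [-0.14900863  0.16019151  0.08556302] 0.013917396600142568 [ 8.33810442e-04  3.36511513e-04 -9.99999596e-01]
top flange 202 (0.49181549072265623, 0.194854736328125, 0.04517145538330078)
top rim 275 (0.4919005126953125, 0.1950527648925781, 0.045739505767822264)
scene flange 838 (0.4930985107421875, 0.19329388427734376, 0.04577228546142578)
scene rim 970 (0.492452880859375, 0.19357762145996094, 0.046616310119628905)
wrist flange 10277 (0.49138787841796877, 0.19425433349609375, 0.045364009857177735)
wrist rim 7582 (0.4903096923828125, 0.19480804443359376, 0.04581412506103515)
```

View pics/fwrist.png

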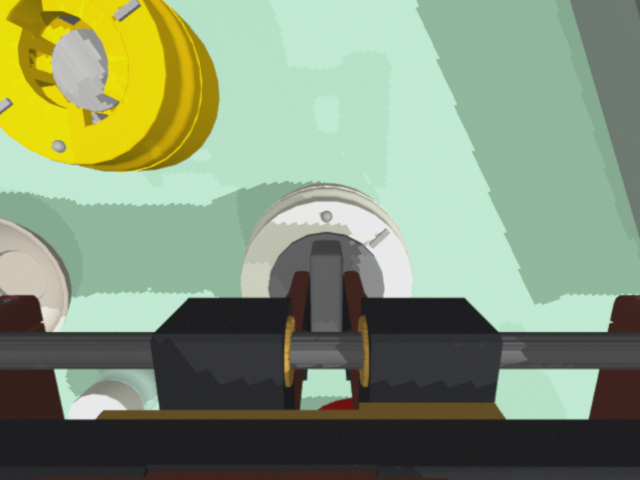

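View pics/fo.png

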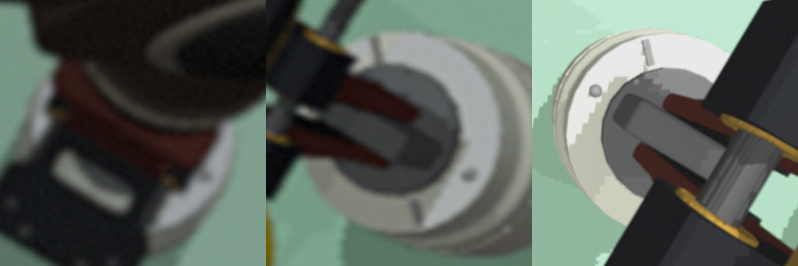

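The stud at (326,216) is directly in line with the bar (327), and the flange is on the rim. I'll hold for half a second, check that it's steady, then hand in.

Call:
servo_tool(steps=[[[1,0,0,0,0],[1,0,0,0,0],[1,0,0,0,0],[1,0,0,0,0]]])

```text
time: 12.4
position: [0.4911, 0.1947, 0.079]
eef_rot: [[0.516, 0.857, 0.001], [0.857, -0.516, 0.0], [0.001, 0.0, -1.0]]
force: [-0.2, -0.1, 4.8]
opening: 0.014
```

```bash
python3 - <<'E'
from h import *
s=bot.sense();R=s["eef_rot"];print(s["time"],s["position"],np.degrees(np.arctan2(R[1,0],R[0,0]))-90,abs(s["dq"]).max(),s["opening"],s["force"])
c=viewer.camera("scene");save(c,"g.png")
for t in("soap_center","monitor_center","train_center","dish_center","jar_center"):print(t,[np.round(d["uv"]).tolist() for d in models.mark_of(c,t)][:1])
print(bot.close_job())
E
```

```text
12.4 [0.49105028 0.19465532 0.07903854] -31.03255422314698 0.0016027322165046817 0.013960880658563827 [-0.24245182 -0.05964955  4.76780254]
soap_center [[481.0, 392.0]]
monitor_center [[173.0, 339.0]]
train_center [[298.0, 361.0]]
dish_center [[331.0, 200.0]]
jar_center [[332.0, 248.0]]
the job is handed in; nothing more can be done
None
```

I picked up the grey cap by its grip bar, lowered the lugs through the white lamp's notches until the flange was on the rim, and turned it 45° clockwise to the studs. I handed the job in at 12.4 s, still gripping the cap; no verdict is reported.

**Last checks:**
- **Turn:** the gripper had turned from 13.9° to −31.0°. In the last wrist picture the stud lined up with the bar to within about one pixel, with no sign of slip in the grip.
- **Seating:** the fingertips were at a height of 79 mm, which puts the cap fully down, pressed lightly at about 5 N.
- **Grip and steadiness:** the fingers were closed on the 14 mm bar with a 45 N grip setting, and the arm was still (joint speeds below 0.002 rad/s).
- **Bystanders:** all five were found within about 3 pixels of where they started.

**Not confirmed:**
- **Ring angle:** I could not read it directly. From the cap's turn it should be about 0.70 rad.
- **Lamp centre:** the estimates from the three cameras differed by 1–2 mm. The cap went in without any noticeable force.

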